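# Press both blanking plugs of a junction box home on a sprung bracket

## Robot

A 7-joint arm with a two-finger parallel gripper is mounted at the origin on the work surface. World frame = base frame: x ahead of the robot, y to its left, z up, the work surface at z = 0. Lengths are in m, angles in rad, forces in N, time in s.
With the tool pointing down it reaches from about 0.35 to 0.9 m from the base axis. Payload 19.9 kg.
Tool frame: the origin (TCP) lies at the very end of the fingers, on their centre line; the grasp point (between the pads) lies 19 mm behind it; z points along the fingers, y is the line along which they close (so a half turn about z gives the same grasp; the last joint's range is limited). The gripper opens to 85 mm and grips with 20 to 120 N. Pads are 22 mm wide; open, the fingers measure 114 mm over their backs; the gripper's body (76 mm by 85 mm) begins 54 mm behind the grasp point. The pads swing forward as they close: fully open they stand 13 mm farther back than shut.
Start: joints at [1.306, 0.417, -0.01, 1.614, 0.005, 1.111, -0.053], TCP at [0.139, -0.609, 0.209] pointing down, gripper open.
Joint ranges: [-2.81, 2.81], [-0.39, 2.02], [-1.27, 1.25], [0.06, 2.57], [-1.19, 4.33], [0.19, 2], [-2.82, 2.82]. Speed limits (rad/s): [1.89, 1.89, 2.39, 2.39, 3.01, 3.01, 3.01].

## Interface

Orientations are given as a unit quaternion [x, y, z, w].
In Python, from plant import bot gives the robot as it stands.
- The arm moves only by the tool drive_tool, never from a script. Its argument "motion" is a list of rows, each a list of 4 numbers: the shift along the tool's x, y, z in cm, then the turn about the tool's z in degrees. In form: [[x, y, z, roll], ...]. A call has exactly 5 rows; each row is the pose to reach, as a shift and turn from the pose commanded when the call began, along the tool's axes at that moment; what a row does not reach only later rows make up. A row lasts 1/8 s, in which the tool goes at most 62.5 mm and 10.7 degrees, less where a joint would pass 70% of its speed; a pose out of reach is approached as far as the arm can. A call with a gripper value outside its range is refused whole. "fingers" is the finger opening in cm, from 0 to 8.54, set as the call begins (left out, the last holds). The fingers move at their own pace and stop on an object; the grip force is fixed at half the most. Time passes only in rows, so rows that repeat a pose let the fingers close, or fill a call up. It gives the time, the measured TCP pose, the force, the opening and the grip force at its end, in the units of the state.
- bot.get_obs(): the state, without advancing time (a new reading comes with each control period).
- bot.read_camera(name): name is "side" or "top" or "wrist"; returns (picture, depth): 400x640x3 uint8, red, green, blue; 400x640 float32, m along the optical axis (not along the pixel's ray), 0 where there is no reading.
- bot.camera_params(name): a dict with "fx", "fy", "cx", "cy" (pixels), "R" (3x3) and "t" (3): a world point X has camera coordinates R X + t. Camera axes: x right, y down, z forward; pixel columns grow to the right and rows downward; lengths in m; the calibration is good to about 2 mm. A picture is of the moment at which its call begins: read the wrist's pose just before it. camera_params takes no time and is no camera call; for the wrist camera it gives the pose at the moment of the call.
- bot.job_done(): hands the job in; it is judged then, once.
The state is a dict: "t": time; "q": joint angles; "joint_vel": joint speeds; "effort": joint torques, N m; "tcp_pos": TCP position; "tcp_rot": TCP orientation; "force": force on the tool from outside, world axes, zero at the start; "wrist_torque": the same for the moment, N m; "gripper_width": finger opening in m; "gripper_force": force on a finger pad.
Only numpy, scipy, OpenCV 4.12 (cv2) and the standard library are available. Lean on these libraries where they do the work, as an engineer would, in place of code of your own. Each camera call takes 0.05 s, during which the arm holds its last target. There are 200 camera calls.

## Task

Two blanking plugs are started in neighbouring sides of the grey junction box. Press the red one fully home by pushing the box against the blue plate of the bent bracket, then turn the box and press the yellow one fully home on the same plate, each time firmly but without forcing the bracket. Finally stand the box upright in the green bin, and leave the wrench, the bolt and the dispenser where they are.

Things in the scene. Friction and masses are not known exactly. Their poses are not given: they have to be found in the camera images.
- box: Loose grey closed box, 60 x 60 x 56 mm high, about 0.3 kg; origin at the centre of its underside, z up. The red plug is in its +x side, the yellow plug in its +y side. Both plugs sit low: above 30 mm all four sides are free to grip, but a finger lying on the side that is being pressed would hit the bracket.
- red_plug_tip (a point): Centre of the outer end of the red plug, an 18 mm disc on the box's +x side, its axis 19 mm above the box's underside. It moves with the plug: 42 mm from the box's middle axis when the plug is fully out, 33 mm when home.
- yellow_plug_tip (a point): Centre of the outer end of the yellow plug, the same on the box's +y side.
- red_plug (a joint): How far the red plug is pressed in (m): 0 = standing 12 mm out of the side, 0.009 = fully home, its head 3 mm out. It sticks by friction, moves only under a push of roughly 5 to 12 N and stays where it is left. At home it stops hard.
- yellow_plug (a joint): The same for the yellow plug, in the box's +y side; it may be stiffer or looser than the red one.
- bracket: Adjustable bent bracket: fixed dark base plate, 80 x 80 x 5 mm from x = 55 mm, a steel angle 70 mm wide, 66 mm high, clamped on it, and before it a blue steel plate, 46 mm wide, 4 to 58 mm high, on stiff springs. Origin on the board under the middle of the blue plate's front face in the angle's foremost setting; x points into the bracket (the way to push), z up. Over 30 N strains it.
- bracket_face (a point): Middle of the blue plate's front face, 20 mm up, in the foremost setting. The angle is clamped anywhere from 0 to 40 mm behind that (not reported: feel for the plate), and the plate yields up to 8 mm more as a plug is pressed. A plug is home once the push has climbed well past its friction, to some 16 to 20 N.
- bin: Green open plastic bin fixed to the board, 150 x 150 mm outside, 40 mm high, walls and floor 4 mm; origin at the centre of its underside.
- wrench: Bystander: pipe wrench with red handle, 220 mm long, lying along its x axis behind the bracket; origin under its middle.
- bolt: Bystander: chrome crank bolt standing on its head, 24 mm across, 30 mm tall; origin at its underside.
- dispenser: Bystander: red plastic fastener dispenser with a black push button on top, 80 x 80 mm, 138 mm tall, 0.8 kg; origin at the centre of its underside, its front with a 27 mm tray towards its -x.
Not all that is in view belongs to the job. Several things look just like the bracket: the one meant starts nearest to the robot's base. There is more than one size of the box; the job needs the largest.

How it is judged:
By the outcome, as a careful person would: the job done as asked, in the order asked, and still so for the second after the job is handed in, with the robot touching nothing.
It also fails if it takes over 72 s, if anything falls off the work surface, if the arm or the gripper's body presses on something with over 40 N, if the wrist force passes 120 N, or if a joint passes its speed limit or range.

## Working session

There is one attempt and no reset: what is moved stays moved. The work goes in short steps, Python scripts to look and compute and a tool call to move; the robot and the scene stay as the last step left them, time stands still between calls to the robot, and variables do not carry over. Pictures are saved under pics/ and viewed, at most 10 in all, crops included, and the job is handed in when it is done.

Besides the shell and the picture viewer there is one more tool, called after "Request:" as name([rows], argument=value, ...), one row to a line, values as JSON. drive_tool: Moves the arm, as the interface text tells. Its arguments: {"type":"object","properties":{"motion":{"type":"array"},"fingers":{"type":"number"}},"required":["motion"]}

```bash
mkdir -p pics; ls
cat > h.py <<'E'
import numpy as np, cv2
from plant import bot
def cam(n):
    p=bot.camera_params(n); im,d=bot.read_camera(n); return im,d,p
def world(u,v,z,p):  # depth z -> world
    c=np.array([(u-p['cx'])/p['fx']*z,(v-p['cy'])/p['fy']*z,z]); return np.array(p['R']).T@(c-np.array(p['t']))
def cloud(d,p):
    v,u=np.mgrid[:d.shape[0],:d.shape[1]]
    c=np.stack([(u-p['cx'])/p['fx']*d,(v-p['cy'])/p['fy']*d,d],-1)
    return (c-np.array(p['t']))@np.array(p['R'])
E
python3 - <<'E'
from h import *
o=bot.get_obs(); print(o['t'],o['tcp_pos'],o['tcp_rot'],o['force'],o['gripper_width'])
for n in ('top','side'):
    im,d,p=cam(n); cv2.imwrite(f'pics/{n}0.png',im[:,:,::-1]); np.savez(f'{n}0.npz',im=im,d=d,**p); print(n,p['t'],np.array(p['R']).round(3).tolist(),p['fx'])
E
```

```text
pics
0.0 [ 0.13863129 -0.60906166  0.20817717] [ 9.93742519e-01  1.11693632e-01 -1.19201155e-04 -5.69446214e-04] [-0.68322489  0.30617177 -0.06615082] 0.08544174281245674
top [0.06174771 0.57060151 1.13733307] [[-0.008, -1.0, -0.001], [-0.997, 0.008, -0.082], [0.082, 0.0, -0.997]] 438.4208762688643
side [0.46213547 0.25415669 0.98194854] [[-0.706, -0.709, 0.004], [-0.463, 0.457, -0.759], [0.536, -0.538, -0.651]] 500.6835518099793
```

View pics/top0.png

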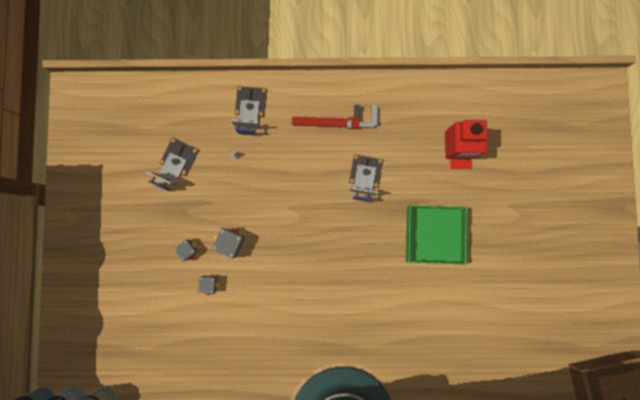

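View pics/side0.png

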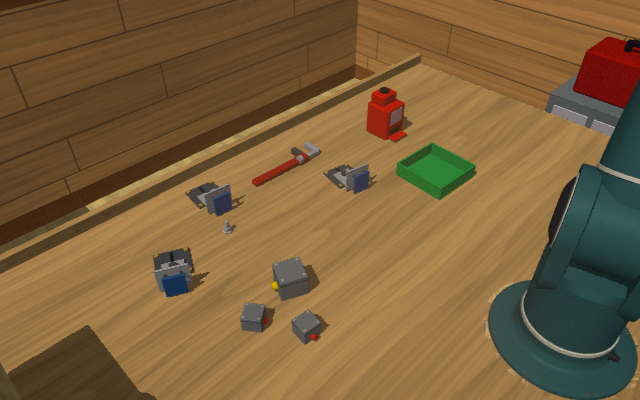

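Top view: three lookalike brackets at (365,180), (250,110) and (175,165), with the first nearest the base at about (340,390). The grey boxes are at (228,242), which is the largest, (187,250) and (207,284). The bin is at (438,235). Next I measure these and take a close crop.

```bash
cat > m.py <<'E'
from h import *
def ld(n):
    z=np.load(f'{n}0.npz'); return z['im'],z['d'],{k:z[k] for k in z}
def rect(P):
    r=cv2.minAreaRect((P[:,:2]*1000).astype(np.float32)); return np.round(r[0],1),np.round(r[1],1),round(r[2],1)
im,d,p=ld('top'); W=cloud(d,p); hsv=cv2.cvtColor(im,cv2.COLOR_RGB2HSV)
print('board z',[np.round(W[v,u],4) for v,u in ((300,300),(210,300),(330,150))])
def reg(u0,u1,v0,v1):
    m=np.zeros(d.shape,bool); m[v0:v1,u0:u1]=1; return m&(d>0)
for nm,b in dict(big=(205,255,220,265),s1=(172,204,235,265),s2=(192,222,270,300)).items():
    m=reg(*b); zz=W[...,2]; top=np.percentile(zz[m],97); mm=m&(abs(zz-top)<.006)&(hsv[...,1]<70)
    print(nm,'top',top.round(4),rect(W[mm]),mm.sum())
S,H,Z=hsv[...,1],hsv[...,0],W[...,2]
m=reg(400,480,195,275)&(H>45)&(H<80)&(S>120); print('bin',rect(W[m&(Z>.03)]),np.percentile(Z[m],[5,95]))
for nm,b in dict(A=(345,395,145,215),B=(225,275,80,145),C=(140,205,130,195)).items():
    m=reg(*b); bl=m&(H>105)&(H<130)&(S>120); gr=m&(S<70)
    print(nm,'blue',bl.sum(),W[bl].mean(0).round(4),'all>2mm',rect(W[m&(Z>.008)]),'dark base',rect(W[m&(Z<.012)&(Z>.0025)&(S<110)]), 'tall',rect(W[m&(Z>.055)]),np.percentile(Z[m],99))
im2,d2,p2=ld('side'); W2=cloud(d2,p2); h2=cv2.cvtColor(im2,cv2.COLOR_RGB2HSV)
def r2(u0,u1,v0,v1):
    m=np.zeros(d.shape,bool); m[v0:v1,u0:u1]=1; return m&(d2>0)
m=r2(345,372,160,195)&(h2[...,0]>100)&(h2[...,0]<130)&(h2[...,1]>110)
P=W2[m]; c=P.mean(0); n=np.linalg.svd(P-c)[2][2]; print('blue plate side: n',m.sum(),c.round(4),n.round(3),'yaw',np.degrees(np.arctan2(n[1],n[0])), P.min(0).round(3),P.max(0).round(3))
m=r2(265,315,250,305); mm=m&(W2[...,2]>.051)&(W2[...,2]<.062); print('box side',rect(W2[mm]))
y=r2(262,290,275,300)&(h2[...,0]>20)&(h2[...,0]<32)&(h2[...,1]>180); print('yel',y.sum(),W2[y].mean(0))
a=cv2.resize(im[60:280,130:500],None,fx=2.1,fy=2.1,interpolation=cv2.INTER_CUBIC); cv2.imwrite('pics/crop1.png',a[:,:,::-1])
E
python3 m.py
```

```text
board z [array([0.3075, 0.109 , 0.0026]), array([0.5461, 0.1081, 0.0009]), array([ 0.2316,  0.5061, -0.0026])]
big top 0.058 (array([461. , 293.6]), array([58.6, 59.8]), 65.6) 507
s1 top 0.0405 (array([442.6, 407.4]), array([38.7, 41.2]), 36.7) 209
s2 top 0.04 (array([353.9, 349.2]), array([40. , 39.6]), 87.0) 224
bin (array([ 478.2, -249.5]), array([151.5, 147.6]), 87.6) [-0.00029545  0.03861094]
A blue 4 [ 0.5725 -0.0585  0.0558] all>2mm (array([631.1, -64.8]), array([ 76.6, 121. ]), 78.9) dark base (array([631. , -65.4]), array([ 79.5, 120.2]), 79.2) tall (array([585., -57.]), array([67.7, 27. ]), 81.1) 0.0648658045392708
B blue 0 [nan nan nan] all>2mm (array([819.3, 247.9]), array([ 75.9, 133.7]), 83.5) dark base (array([819.5, 246.4]), array([ 79.9, 133.4]), 83.4) tall (array([767.3, 252. ]), array([69.7, 28. ]), 84.0) 0.06472541221220107
C blue 1 [0.6074 0.4638 0.0571] all>2mm (array([669.5, 449.3]), array([ 78.1, 131.6]), 64.1) dark base (array([671.7, 451. ]), array([ 89.6, 140.1]), 52.8) tall (array([623.2, 471.7]), array([68.8, 28.3]), 64.9) 0.06385598851571456
blue plate side: n 18 [ 0.5732 -0.0519  0.055 ] [ 0.978 -0.176  0.111] yaw -10.227882134816321 [ 0.57  -0.074  0.034] [ 0.578 -0.034  0.059]
box side (array([459.3, 293.2]), array([60.3, 63.4]), 66.1)
yel 50 [0.47233408 0.3272092  0.02096215]m.py:17: RuntimeWarning: Mean of empty slice.
  print(nm,'blue',bl.sum(),W[bl].mean(0).round(4),'all>2mm',rect(W[m&(Z>.008)]),'dark base',rect(W[m&(Z<.012)&(Z>.0025)&(S<110)]), 'tall',rect(W[m&(Z>.055)]),np.percentile(Z[m],99))
  ret = um.true_divide(
```

View pics/crop1.png

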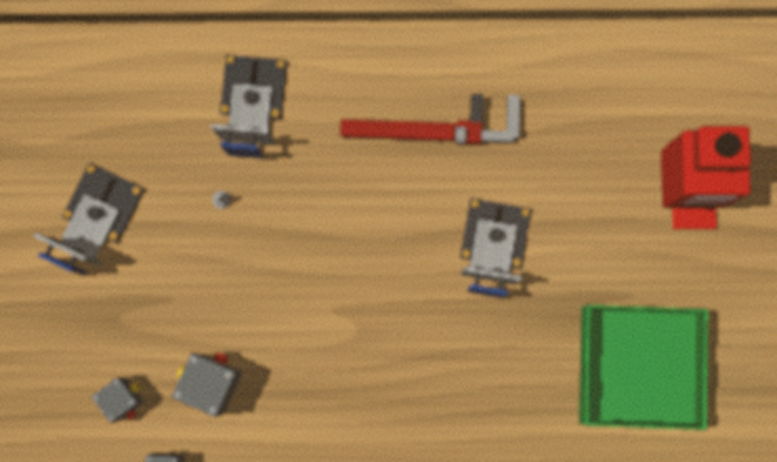

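Crop: the target bracket's blue plate is at (490,291). The box top is at (207,384) with red up-right at (222,358) and yellow left at (180,373). The bin is at (645,367). The box measures 60 mm square at z≈0.057, at (0.460, 0.2935) with yaw ≈ -24°. The chosen bracket is A, the nearest at 0.57 m, with yaw ≈ -10.3°.

```bash
cat > go.py <<'E'
import sys; from h import *
def st():
    o=bot.get_obs(); q=o['tcp_rot']; yaw=np.degrees(2*np.arctan2(q[1],q[0])); return o,yaw  # tool-x yaw
def delta(x,y,z,tyaw):
    "target TCP and tool-y yaw (deg)"
    o,a=st(); d=np.array([x,y,z])-o['tcp_pos']; r=np.radians(a)
    roll=-((tyaw+90-a+180)%360-180)
    print('t',round(o['t'],2),'pos',o['tcp_pos'].round(4),'tooly',round(a-90,2),'tilt',np.round(o['tcp_rot'],4),'F',o['force'].round(1),'w',round(o['gripper_width'],4),'q',np.round(o['q'],2))
    print('cm',(100*np.array([d[0]*np.cos(r)+d[1]*np.sin(r), d[0]*np.sin(r)-d[1]*np.cos(r), -d[2]])).round(2),'roll',round(roll,1))
if __name__=='__main__': delta(*map(float,sys.argv[1:5]))
E
python3 go.py 0.40 -0.40 0.25 0;python3 go.py 0.46 0.2935 0.15 65.8
```

```text
t 0.1 pos [ 0.1386 -0.6091  0.2082] tooly -77.18 tilt [ 9.937e-01  1.117e-01 -1.000e-04 -5.000e-04] F [-0.2 -1.  -0.4] w 0.0855 q [ 1.31  0.42 -0.01  1.61  0.    1.11 -0.05]
cm [ 30.13 -14.59  -4.18] roll -77.2
t 0.1 pos [ 0.1386 -0.6091  0.2082] tooly -77.18 tilt [ 9.937e-01  1.117e-01 -1.000e-04 -5.000e-04] F [-0.2 -1.  -0.4] w 0.0855 q [ 1.31  0.42 -0.01  1.61  0.    1.11 -0.05]
cm [ 51.37 -80.88   5.82] roll -143.0
```

Request:
drive_tool([
  [6, -3, -1, -10],
  [12, -6, -2, -20],
  [18, -9, -3, -30],
  [24, -12, -4, -40],
  [30, -14.6, -4, -50],
], fingers=8.54)

```text
t: 0.72
tcp_pos: [0.381, -0.4135, 0.2485]
tcp_rot: [0.852, 0.524, -0.0, 0.0]
force: [0.7, -1.2, -0.2]
gripper_width: 0.0856
gripper_force: 0.0
```

```bash
python3 go.py 0.48 -0.10 0.25 -10;python3 go.py 0.46 0.2935 0.15 65.8
```

```text
t 0.72 pos [ 0.381  -0.4135  0.2485] tooly -26.86 tilt [ 8.520e-01  5.235e-01 -1.000e-04  3.000e-04] F [ 0.7 -1.2 -0.2] w 0.0856 q [ 1.02  0.28 -0.3   1.72  0.09  1.15  0.22]
cm [32.44 -5.33 -0.15] roll -16.9
t 0.72 pos [ 0.381  -0.4135  0.2485] tooly -26.86 tilt [ 8.520e-01  5.235e-01 -1.000e-04  3.000e-04] F [ 0.7 -1.2 -0.2] w 0.0856 q [ 1.02  0.28 -0.3   1.72  0.09  1.15  0.22]
cm [ 66.64 -24.89   9.85] roll -92.7
```

Request:
drive_tool([
  [6, -1, 0, -9],
  [12, -2, 0, -18],
  [18, -3, 0, -27],
  [24, -4, 0, -36],
  [30, -5, 0, -45],
])

```text
t: 1.35
tcp_pos: [0.4723, -0.1233, 0.2479]
tcp_rot: [0.587, 0.81, -0.0, 0.0]
force: [1.6, -0.7, -0.2]
gripper_width: 0.0856
gripper_force: 0.0
```

```bash
python3 go.py 0.46 0.2935 0.15 65.8
```

```text
t 1.35 pos [ 0.4723 -0.1233  0.2479] tooly 18.11 tilt [ 5.870e-01  8.096e-01 -1.000e-04  1.000e-04] F [ 1.6 -0.7 -0.2] w 0.0856 q [ 0.73  0.17 -0.6   1.88  0.11  1.12  0.41]
cm [40.   11.78  9.79] roll -47.7
```

Request:
drive_tool([
  [6, 2, 1, -9],
  [12, 4, 2, -18],
  [18, 6, 3, -27],
  [24, 7.5, 4, -36],
  [30, 9, 5, -45],
])

```text
t: 1.98
tcp_pos: [0.466, 0.1848, 0.1984]
tcp_rot: [0.233, 0.973, -0.0, 0.0]
force: [1.4, -0.6, 0.4]
gripper_width: 0.0852
gripper_force: 0.0
```

Request:
drive_tool([
  [0, 0, 0, 0],
  [0, 0, 0, 0],
  [0, 0, 0, 0],
  [0, 0, 0, 0],
  [0, 0, 0, 0],
])

```text
t: 2.6
tcp_pos: [0.4666, 0.1826, 0.1988]
tcp_rot: [0.235, 0.972, -0.0, 0.0]
force: [0.5, -1.0, -0.2]
gripper_width: 0.0853
gripper_force: 0.0
```

```bash
python3 go.py 0.46 0.2935 0.15 65.8
python3 - <<'E'
from h import *
p=bot.camera_params('wrist'); im,d=bot.read_camera('wrist'); np.savez('w1.npz',im=im,d=d,**p); cv2.imwrite('pics/w1.png',im[:,:,::-1])
W=cloud(d,p); Z=W[...,2]; m=(d>0)&(Z>.048)&(Z<.066)
n,l,s,c=cv2.connectedComponentsWithStats(m.astype(np.uint8))
for i in range(1,n):
    if s[i,4]>800:
        P=W[l==i]; print(s[i],cv2.minAreaRect((P[:,:2]*1000).astype(np.float32)),np.median(P[:,2]))
E
```

```text
t 2.6 pos [0.4666 0.1826 0.1988] tooly 62.76 tilt [ 2.355e-01  9.719e-01 -0.000e+00  2.000e-04] F [ 0.5 -1.  -0.2] w 0.0853 q [ 0.31  0.31 -0.88  1.91  0.28  1.05  0.41]
cm [5.66 9.55 4.88] roll -3.0
[ 392   88   69   69 4269] ((459.4715881347656, 294.8563232421875), (60.56216049194336, 60.020633697509766), 65.90381622314453) 0.05515518676864374
```

View pics/w1.png

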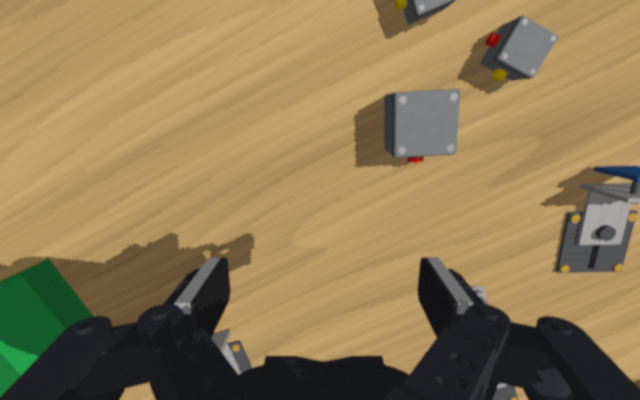

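Wrist view: the grey box top is centred at (425,123) with red on its lower edge at (415,158). The small boxes are at (522,48) and (425,5). I refine the box to (0.4595, 0.2945) with yaw -24.1°, and the neighbouring small box clears the fingers.

```bash
python3 go.py 0.4595 0.2945 0.10 65.9
```

```text
t 2.65 pos [0.4665 0.1828 0.1988] tooly 62.78 tilt [ 2.353e-01  9.719e-01 -0.000e+00  1.000e-04] F [-0.4  0.1 -0. ] w 0.0854 q [ 0.31  0.31 -0.88  1.91  0.28  1.05  0.41]
cm [5.74 9.61 9.88] roll -3.1
```

Request:
drive_tool([
  [2.5, 4, 4, -3.1],
  [5, 8, 8, -3.1],
  [5.74, 9.61, 9.88, -3.1],
  [5.74, 9.61, 9.88, -3.1],
  [5.74, 9.61, 9.88, -3.1],
])

```text
t: 3.28
tcp_pos: [0.4597, 0.2942, 0.1005]
tcp_rot: [0.209, 0.978, 0.0, 0.0]
force: [0.0, -0.4, -0.3]
gripper_width: 0.0854
gripper_force: 0.0
```

```bash
python3 go.py 0.4595 0.2945 0.029 65.9
```

```text
t 3.27 pos [0.4597 0.2942 0.1005] tooly 65.88 tilt [2.089e-01 9.779e-01 0.000e+00 2.000e-04] F [ 0.  -0.4 -0.3] w 0.0854 q [ 0.    0.54 -0.8   1.89  0.48  0.92  0.12]
cm [0.03 0.02 7.15] roll -0.0
```

Request:
drive_tool([
  [0, 0, 2, 0],
  [0, 0, 4, 0],
  [0, 0, 6, 0],
  [0, 0, 7.1, 0],
  [0, 0, 7.1, 0],
])

```text
t: 3.9
tcp_pos: [0.4587, 0.2948, 0.0281]
tcp_rot: [0.208, 0.978, -0.0, -0.001]
force: [0.5, 0.2, 0.5]
gripper_width: 0.0854
gripper_force: 0.0
```

Request:
drive_tool([
  [0, 0, 0, 0],
  [0, 0, 0, 0],
  [0, 0, 0, 0],
  [0, 0, 0, 0],
  [0, 0, 0, 0],
], fingers=5)

```text
t: 4.53
tcp_pos: [0.4598, 0.2954, 0.0304]
tcp_rot: [0.209, 0.978, 0.0, 0.001]
force: [-4.9, -3.5, 21.4]
gripper_width: 0.0504
gripper_force: 10.6
```

Request:
drive_tool([
  [0, 0, -0.5, 0],
  [0, 0, -1, 0],
  [0, 0, -2, 0],
  [0, 0, -3, 0],
  [0, 0, -3, 0],
])

```text
t: 5.15
tcp_pos: [0.4597, 0.2951, 0.0598]
tcp_rot: [0.209, 0.978, 0.0, 0.001]
force: [-0.5, -0.4, 0.5]
gripper_width: 0.0499
gripper_force: 0.0
```

Run:
```python
from h import *
p=bot.camera_params('wrist'); im,d=bot.read_camera('wrist'); np.savez('w2.npz',im=im,d=d,**p)
s,ds,ps=cam('side'); np.savez('s2.npz',im=s,d=ds,**ps)
a=np.vstack([cv2.resize(im,(480,300)),cv2.resize(s[150:350,200:520],(480,300))]); cv2.imwrite('pics/w2.png',a[:,:,::-1])
```

```text
(no output)
```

View pics/w2.png

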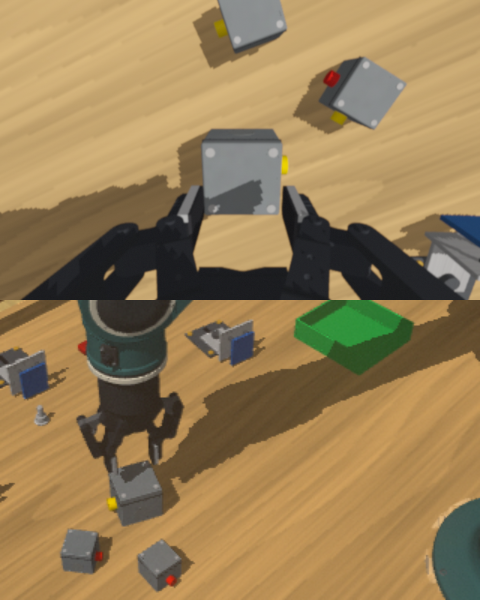

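Composite: upper wrist view shows the box top at (243,177), flanked by the finger tips at (190,190) and (292,190). The lower side view shows the box still standing at (137,490). The grip slipped off, so I check where the box and tips really are.

Run:
```python
from h import *
from go import delta
delta(.4595,.2945,.029,65.9)
z=np.load('w2.npz'); im,d,p=z['im'],z['d'],z
W=cloud(d,p); Z=W[...,2]
m=(d>0)&(Z>.045)&(Z<.068); m2=np.zeros_like(m); m2[170:300,262:385]=1
m&=m2&(cv2.cvtColor(im,cv2.COLOR_RGB2HSV)[...,2]>90)
P=W[m]; print(m.sum(),cv2.minAreaRect((P[:,:2]*1000).astype(np.float32)),np.percentile(P[:,2],[5,50,95]))
# points in tool frame
o=bot.get_obs(); a=2*np.arctan2(o['tcp_rot'][1],o['tcp_rot'][0]); D=W-o['tcp_pos']
T=np.stack([D[...,0]*np.cos(a)+D[...,1]*np.sin(a),D[...,0]*np.sin(a)-D[...,1]*np.cos(a),-D[...,2]],-1)
T[d==0]=np.nan
for v,u in ((230,250),(255,250),(275,250),(250,390),(270,392),(190,280),(270,280),(235,325)): print(v,u,(T[v,u]*1000).round(1),im[v,u])
# lowest dark finger pts
k=(T[...,2]>-.06)&(abs(T[...,1])<.06)&(abs(T[...,0])<.02)&(Z>.062)
print('finger',np.nanpercentile(T[k],[1,50,99],axis=0).round(4),k.sum())
z=np.load('s2.npz'); d=z['d'];W=cloud(d,z);Z=W[...,2];u0=np.zeros(d.shape,bool);u0[245:305,265:315]=1
m=u0&(d>0)&(Z>.05)&(Z<.06);P=W[m];print('side',m.sum(),cv2.minAreaRect((P[:,:2]*1000).astype(np.float32)))
print(p['R'].round(2), (-p['R'].T@p['t']).round(3))
```

```text
t 5.25 pos [0.4593 0.2948 0.0589] tooly 65.91 tilt [2.086e-01 9.780e-01 0.000e+00 1.000e-04] F [-0.3 -0.7  1. ] w 0.0498 q [-0.03  0.6  -0.76  1.91  0.54  0.85  0.07]
cm [-0.03 -0.02  2.99] roll 0.0
7972 ((458.94012451171875, 295.1841125488281), (60.24509048461914, 59.770606994628906), 65.9482192993164) [0.05395974 0.05519129 0.05632124]
230 250 [-15.8 -53.9  59.7] [109  88  58]
255 250 [-36.  -55.   58.8] [121 103  79]
275 250 [ 11.9 -27.  -55.6] [122 121 121]
250 390 [ 11.5  31.1 -32.8] [121 121 121]
270 392 [ 11.8  28.2 -51.7] [116 114 115]
190 280 [ 29.9 -22.4   3.9] [107 109 109]
270 280 [-18.8 -24.3   4.1] [80 82 84]
235 325 [3.4 2.1 3.9] [137 139 141]
finger [[-0.0096 -0.0369 -0.0597]
 [ 0.0079 -0.0236 -0.0464]
 [ 0.0123  0.0392 -0.0267]] 3274
side 634 ((458.2232666015625, 294.16259765625), (60.503684997558594, 61.902870178222656), 66.24859619140625)
[[ 0.41  0.91  0.  ]
 [ 0.87 -0.39  0.29]
 [ 0.27 -0.12 -0.96]] [0.392 0.326 0.224]
```

Run:
```python
from h import *
for f,tcp,a in (('w1.npz',[.4665,.1828,.1988],62.78+90),('w2.npz',[.4593,.2948,.0589],65.91+90)):
    z=np.load(f); W=cloud(z['d'],z); a=np.radians(a); D=W-np.array(tcp)
    T=np.stack([D[...,0]*np.cos(a)+D[...,1]*np.sin(a),D[...,0]*np.sin(a)-D[...,1]*np.cos(a),-D[...,2]],-1); T[z['d']==0]=np.nan
    for s in (-1,1):
        k=(T[...,2]>-.09)&(T[...,2]<-.001 )&(s*T[...,1]>.015)&(s*T[...,1]<.07)&(abs(T[...,0])<.03)
        P=T[k]*1000; P=P[np.argsort(-P[:,2])]; print(f,s,len(P),P[:400:50].round(1).tolist())
```

```text
w1.npz -1 7977 [[-1.2, -42.4, -34.3], [9.6, -42.1, -36.8], [-3.4, -42.0, -38.2], [12.1, -45.8, -39.7], [11.5, -43.4, -40.5], [12.0, -42.7, -41.5], [7.8, -42.4, -42.3], [7.7, -52.3, -43.0]]
w1.npz 1 7887 [[3.5, 43.8, -33.7], [-2.3, 43.4, -36.7], [2.8, 43.3, -38.6], [-9.2, 43.2, -39.6], [12.0, 43.7, -40.6], [2.4, 43.0, -41.4], [-0.9, 43.0, -42.3], [-8.8, 43.0, -43.2]]
w2.npz -1 8878 [[2.8, -24.1, -25.4], [-5.3, -23.9, -29.1], [0.4, -23.8, -30.9], [0.3, -24.0, -32.6], [-0.0, -23.8, -33.8], [3.7, -23.9, -35.1], [-0.2, -23.9, -36.2], [7.4, -36.2, -37.2]]
w2.npz 1 8837 [[-4.4, 26.3, -25.2], [-7.4, 26.2, -29.4], [-8.4, 26.0, -31.2], [5.4, 26.0, -32.7], [1.0, 26.0, -33.8], [7.7, 37.6, -35.2], [7.3, 26.2, -36.3], [12.2, 31.5, -37.2]]
```

The true tips sit 25 mm (opening 50 mm) to 34 mm (opening 85 mm) behind the reported TCP, so the first grip closed on top of the box. I correct by commanding TCP z ≈ 0.004, which puts the tips at about 31 mm.

Request:
drive_tool([
  [0, 0, 0, 0],
  [0, 0, 0, 0],
  [0, 0, 1.5, 0],
  [0, 0, 3, 0],
  [0, 0, 4, 0],
], fingers=8.54)

```text
t: 5.88
tcp_pos: [0.4587, 0.2946, 0.0173]
tcp_rot: [0.208, 0.978, -0.0, -0.001]
force: [-0.3, 0.5, 0.3]
gripper_width: 0.0855
gripper_force: 0.0
```

Request:
drive_tool([
  [0, 0, 0.5, 0],
  [0, 0, 1, 0],
  [0, 0, 1.5, 0],
  [0, 0, 1.5, 0],
  [0, 0, 1.5, 0],
])

```text
t: 6.5
tcp_pos: [0.4593, 0.295, 0.0041]
tcp_rot: [0.209, 0.978, 0.0, 0.0]
force: [0.3, -0.6, 0.6]
gripper_width: 0.0856
gripper_force: 0.0
```

Request:
drive_tool([
  [0, 0, 0, 0],
  [0, 0, 0, 0],
  [0, 0, 0, 0],
  [0, 0, 0, 0],
  [0, 0, 0, 0],
], fingers=4.5)

```text
t: 7.12
tcp_pos: [0.4593, 0.2948, 0.0043]
tcp_rot: [0.209, 0.978, -0.0, 0.0]
force: [-3.2, -2.3, 8.9]
gripper_width: 0.0594
gripper_force: 64.7
```

```bash
python3 go.py 0.45 0.1 0.08 79.7
```

```text
t 7.12 pos [0.4593 0.2948 0.0043] tooly 65.92 tilt [ 2.086e-01  9.780e-01 -1.000e-04  2.000e-04] F [-3.2 -2.3  8.9] w 0.0594 q [-0.08  0.67 -0.7   1.93  0.62  0.76  0.01]
cm [ -7.1  -18.17  -7.57] roll -13.8
```

Request:
drive_tool([
  [0, 0, -1, 0],
  [0, 0, -2, 0],
  [0, 0, -3.5, 0],
  [0, 0, -4, 0],
  [0, 0, -4, 0],
])

```text
t: 7.75
tcp_pos: [0.4595, 0.2949, 0.0443]
tcp_rot: [0.209, 0.978, 0.0, 0.0]
force: [0.3, -0.0, -3.3]
gripper_width: 0.0593
gripper_force: 65.7
```

```bash
python3 go.py 0.498 -0.040 0.044 79.7
```

```text
t 7.75 pos [0.4595 0.2949 0.0443] tooly 65.91 tilt [2.087e-01 9.780e-01 2.000e-04 3.000e-04] F [ 0.3 -0.  -3.3] w 0.0593 q [-0.05  0.62 -0.74  1.92  0.56  0.83  0.06]
cm [-17.18 -29.     0.03] roll -13.8
```

Request:
drive_tool([
  [-2, -3.5, 0, -2],
  [-4.5, -7.5, 0, -5],
  [-7, -12, 0, -8],
  [-9.5, -16, 0, -10],
  [-12, -20, 0, -13.8],
])

```text
t: 8.38
tcp_pos: [0.4871, 0.0617, 0.0437]
tcp_rot: [0.089, 0.996, -0.0, -0.0]
force: [0.9, -0.4, -2.3]
gripper_width: 0.0585
gripper_force: 65.9
```

```bash
python3 go.py 0.498 -0.040 0.0055 79.7
```

```text
t 8.38 pos [0.4871 0.0617 0.0437] tooly 79.81 tilt [ 8.880e-02  9.961e-01 -0.000e+00 -2.000e-04] F [ 0.9 -0.4 -2.3] w 0.0585 q [ 0.47  0.56 -0.81  2.05  0.58  0.78  0.7 ]
cm [-2.87 -9.81  3.82] roll 0.1
```

Request:
drive_tool([
  [-1, -3, 0.5, 0],
  [-2, -6, 1, 0],
  [-2.7, -9, 1.5, 0],
  [-2.85, -9.7, 1.5, 0],
  [-2.85, -9.7, 1.5, 0],
])

```text
t: 9.0
tcp_pos: [0.4978, -0.0371, 0.0287]
tcp_rot: [0.09, 0.996, 0.0, -0.0]
force: [0.5, 0.7, -2.1]
gripper_width: 0.0588
gripper_force: 65.9
```

```bash
python3 go.py 0.498 -0.040 0.0055 79.7
python3 - <<'E'
from h import *
p=bot.camera_params('wrist'); im,d=bot.read_camera('wrist'); np.savez('w3.npz',im=im,d=d,**p)
s,ds,ps=cam('side'); np.savez('s3.npz',im=s,d=ds,**ps)
a=np.vstack([cv2.resize(im,(480,300)),cv2.resize(s[100:250,260:500],(480,300))]); cv2.imwrite('pics/w3.png',a[:,:,::-1])
for z in (np.load('w3.npz'),np.load('s3.npz')):
    hs=cv2.cvtColor(z['im'],cv2.COLOR_RGB2HSV); W=cloud(z['d'],z)
    u=np.array([.984,-.179]); D=W[...,:2]-np.array([.5574,-.0511]); xb=D@u; yb=D@np.array([.179,.984])
    m=(z['d']>0)&(hs[...,0]>105)&(hs[...,0]<130)&(hs[...,1]>110)&(xb>-.03)&(xb<.07)&(abs(yb)<.06); 
    if m.sum()>10:
        P=W[m];c=P.mean(0);n=np.linalg.svd(P-c)[2][2];n*=np.sign(n[0]);print('blue',m.sum(),c.round(4),n.round(3),np.degrees(np.arctan2(n[1],n[0])).round(1),'xb',np.percentile(xb[m],[5,50,95]).round(4),'yb',yb[m].min().round(4),yb[m].max().round(4))
    m=(z['d']>0)&(W[...,2]>.06)&(W[...,2]<.072)&(xb>0)&(xb<.06)&(abs(yb)<.06)
    if m.sum()>10: P=W[m];print('angle top',m.sum(),cv2.minAreaRect((P[:,:2]*1000).astype(np.float32)))
    m=(z['d']>0)&(W[...,2]>.002)&(W[...,2]<.01)&(xb>.03)&(xb<.16)&(abs(yb)<.06)&(hs[...,2]<110)
    if m.sum()>10: P=W[m];print('base',m.sum(),cv2.minAreaRect((P[:,:2]*1000).astype(np.float32)))
    r=(z['d']>0)&((hs[...,0]<8)|(hs[...,0]>172))&(hs[...,1]>150)&(abs(xb)<.08)&(abs(yb)<.06); print('red',r.sum(), W[r].mean(0).round(4) if r.any() else '',xb[r].max() if r.any() else '')
E
```

```text
t 9.0 pos [ 0.4978 -0.0371  0.0287] tooly 79.7 tilt [ 8.98e-02  9.96e-01  2.00e-04 -2.00e-04] F [ 0.5  0.7 -2.1] w 0.0588 q [ 0.64  0.59 -0.78  2.03  0.6   0.76  0.88]
cm [-0.07 -0.28  2.32] roll -0.0
blue 72 [ 0.5708 -0.05    0.0323] [ 0.938 -0.182  0.295] -11.0 xb [0.0123 0.013  0.0137] yb -0.0062 0.0116
red 0  
angle top 24 ((594.9085083007812, -39.82527160644531), (33.64117431640625, 8.903450012207031), 81.89128875732422)
base 165 ((639.0053100585938, -68.25645446777344), (81.91060638427734, 100.213134765625), 81.32267761230469)
red 0
```

View pics/w3.png

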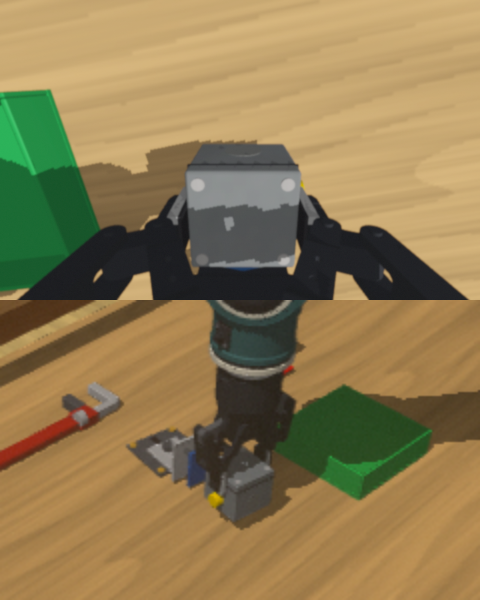

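Composite: the wrist view shows the box level in the grip at (243,215), with the blue plate edge just behind it at (243,268). The side view shows the box at (240,480) in front of the plate at (195,465), with the yellow plug at (216,499). The plate is at x_b ≈ 13 mm, so contact is expected about 30 mm ahead.

Request:
drive_tool([
  [0, -0.3, 1, 0],
  [-0.7, -0.3, 2, 0],
  [-1.4, -0.3, 2.35, 0],
  [-2.2, -0.3, 2.35, 0],
  [-2.2, -0.3, 2.35, 0],
])

```text
t: 9.72
tcp_pos: [0.5198, -0.0439, 0.0052]
tcp_rot: [0.09, 0.996, 0.0, 0.0]
force: [-0.0, -0.1, -3.0]
gripper_width: 0.0591
gripper_force: 66.3
```

Request:
drive_tool([
  [-0.2, 0, 0, 0],
  [-0.4, 0, 0, 0],
  [-0.6, 0, 0, 0],
  [-0.8, 0, 0, 0],
  [-1.0, 0, 0, 0],
])

```text
t: 10.35
tcp_pos: [0.529, -0.0459, 0.0054]
tcp_rot: [0.09, 0.996, 0.0, -0.0]
force: [-0.4, -0.1, -3.0]
gripper_width: 0.0587
gripper_force: 66.3
```

Request:
drive_tool([
  [-0.1, 0, 0, 0],
  [-0.2, 0, 0, 0],
  [-0.3, 0, 0, 0],
  [-0.4, 0, 0, 0],
  [-0.4, 0, 0, 0],
])

```text
t: 10.98
tcp_pos: [0.5321, -0.0465, 0.0052]
tcp_rot: [0.09, 0.996, -0.0, -0.001]
force: [-7.0, 1.8, 0.3]
gripper_width: 0.0588
gripper_force: 66.5
```

Request:
drive_tool([
  [-0.1, 0, 0, 0],
  [-0.2, 0, 0, 0],
  [-0.3, 0, 0, 0],
  [-0.3, 0, 0, 0],
  [-0.3, 0, 0, 0],
])

```text
t: 11.6
tcp_pos: [0.535, -0.047, 0.0052]
tcp_rot: [0.089, 0.996, -0.0, -0.001]
force: [-7.4, 1.1, 0.0]
gripper_width: 0.0588
gripper_force: 66.6
```

Request:
drive_tool([
  [-0.1, 0, 0, 0],
  [-0.2, 0, 0, 0],
  [-0.3, 0, 0, 0],
  [-0.3, 0, 0, 0],
  [-0.3, 0, 0, 0],
])

```text
t: 12.22
tcp_pos: [0.538, -0.0475, 0.0052]
tcp_rot: [0.089, 0.996, -0.0, -0.001]
force: [-5.7, 0.9, 0.8]
gripper_width: 0.059
gripper_force: 66.6
```

Request:
drive_tool([
  [-0.1, 0, 0, 0],
  [-0.2, 0, 0, 0],
  [-0.2, 0, 0, 0],
  [-0.2, 0, 0, 0],
  [-0.2, 0, 0, 0],
])

```text
t: 12.85
tcp_pos: [0.5399, -0.0479, 0.0052]
tcp_rot: [0.089, 0.996, -0.0, -0.001]
force: [-6.9, 0.9, 1.5]
gripper_width: 0.0588
gripper_force: 66.6
```

Request:
drive_tool([
  [-0.1, 0, 0, 0],
  [-0.2, 0, 0, 0],
  [-0.2, 0, 0, 0],
  [-0.2, 0, 0, 0],
  [-0.2, 0, 0, 0],
])

```text
t: 13.48
tcp_pos: [0.5413, -0.0481, 0.0051]
tcp_rot: [0.089, 0.996, -0.0, -0.001]
force: [-10.8, 2.7, 3.3]
gripper_width: 0.0589
gripper_force: 66.8
```

Request:
drive_tool([
  [-0.1, 0, 0, 0],
  [-0.15, 0, 0, 0],
  [-0.15, 0, 0, 0],
  [-0.15, 0, 0, 0],
  [-0.15, 0, 0, 0],
])

```text
t: 14.1
tcp_pos: [0.5423, -0.0483, 0.005]
tcp_rot: [0.089, 0.996, -0.0, -0.002]
force: [-13.2, 1.3, 5.1]
gripper_width: 0.0587
gripper_force: 67.0
```

Request:
drive_tool([
  [-0.1, 0, 0, 0],
  [-0.15, 0, 0, 0],
  [-0.15, 0, 0, 0],
  [-0.15, 0, 0, 0],
  [-0.15, 0, 0, 0],
])

```text
t: 14.72
tcp_pos: [0.5433, -0.0485, 0.0049]
tcp_rot: [0.089, 0.996, -0.0, -0.002]
force: [-16.0, 2.6, 5.9]
gripper_width: 0.059
gripper_force: 67.2
```

Request:
drive_tool([
  [-0.1, 0, 0, 0],
  [-0.1, 0, 0, 0],
  [-0.1, 0, 0, 0],
  [-0.1, 0, 0, 0],
  [-0.1, 0, 0, 0],
])

```text
t: 15.35
tcp_pos: [0.544, -0.0486, 0.0048]
tcp_rot: [0.089, 0.996, -0.0, -0.002]
force: [-19.3, 2.4, 8.2]
gripper_width: 0.0591
gripper_force: 67.4
```

Request:
drive_tool([
  [1, 0, 0, 0],
  [2.5, 0, 0, 0],
  [4.5, 0, 0, 0],
  [5.5, 0, 0, 0],
  [5.5, 0, 0, 0],
])

```text
t: 15.98
tcp_pos: [0.4923, -0.0394, 0.0056]
tcp_rot: [0.089, 0.996, -0.0, 0.0]
force: [0.8, -0.5, -2.2]
gripper_width: 0.0587
gripper_force: 66.5
```

```bash
python3 go.py 0.494 -0.0395 0.0043 79.7
python3 - <<'E'
from h import *
z,ds,ps=cam('side'); np.savez('s4.npz',im=z,d=ds,**ps)
a=np.hstack([cv2.resize(np.load('s3.npz')['im'][150:230,330:410],(400,400)),cv2.resize(z[150:230,330:410],(400,400))]); cv2.imwrite('pics/s4.png',a[:,:,::-1])
E
```

```text
t 15.97 pos [ 0.4923 -0.0394  0.0056] tooly 79.73 tilt [ 8.95e-02  9.96e-01 -1.00e-04  2.00e-04] F [ 0.8 -0.5 -2.2] w 0.0587 q [ 0.62  0.62 -0.74  2.05  0.65  0.71  0.85]
cm [-0.17  0.02  0.13] roll 0.0
```

Request:
drive_tool([
  [0, 0, 0.1, 0],
  [0, 0, 0.13, 0],
  [0, 0, 0.13, 0],
  [0, 0, 0.13, 0],
  [0, 0, 0.13, 0],
])

```text
t: 16.65
tcp_pos: [0.4932, -0.0394, 0.0044]
tcp_rot: [0.09, 0.996, -0.0, 0.0]
force: [-0.9, -0.7, 6.1]
gripper_width: 0.0593
gripper_force: 67.5
```

Request:
drive_tool([
  [0, 0, 0, 0],
  [0, 0, 0, 0],
  [0, 0, 0, 0],
  [0, 0, 0, 0],
  [0, 0, -1, 0],
], fingers=8.54)

```text
t: 17.27
tcp_pos: [0.4921, -0.0391, 0.0141]
tcp_rot: [0.089, 0.996, 0.0, -0.001]
force: [0.9, 0.1, 0.1]
gripper_width: 0.0852
gripper_force: 0.0
```

Request:
drive_tool([
  [0, 0, -2, 10],
  [0, 0, -4, 20],
  [0, 0, -5, 30],
  [0, 0, -5, 40],
  [0, 0, -5, 50],
])

```text
t: 17.9
tcp_pos: [0.4927, -0.0392, 0.0649]
tcp_rot: [0.505, 0.863, 0.0, 0.0]
force: [-0.9, -0.7, -0.9]
gripper_width: 0.0853
gripper_force: 0.0
```

Request:
drive_tool([
  [0, 0, 0, 10],
  [0, 0, 0, 20],
  [0, 0, 0, 30],
  [0, 0, 0, 40],
  [0, 0, 0, 40],
])

```text
t: 18.52
tcp_pos: [0.4926, -0.039, 0.0647]
tcp_rot: [0.767, 0.641, 0.0, 0.0]
force: [0.7, -0.2, 0.1]
gripper_width: 0.0852
gripper_force: 0.0
```

```bash
python3 go.py 0.4923 -0.0394 0.005 -10.3
python3 - <<'E'
from h import *
C=np.array([.4923,-.0394])
for n in ('wrist','side','top'):
    p=bot.camera_params(n); im,d=bot.read_camera(n); np.savez(n+'5.npz',im=im,d=d,**p); W=cloud(d,p); Z=W[...,2]; hs=cv2.cvtColor(im,cv2.COLOR_RGB2HSV)
    near=(d>0)&(np.hypot(W[...,0]-C[0],W[...,1]-C[1])<.055)
    m=near&(Z>.05)&(Z<.061)
    if m.sum()>50: print(n,'box',m.sum(),cv2.minAreaRect((W[m][:,:2]*1000).astype(np.float32)),np.median(Z[m]))
    u=np.array([.984,-.179]); D=W[...,:2]-C; 
    r=near&((hs[...,0]<8)|(hs[...,0]>172))&(hs[...,1]>140); y=near&(hs[...,0]>22)&(hs[...,0]<34)&(hs[...,1]>150)
    if r.sum(): print(n,'red',r.sum(),'along x',np.percentile((D@u)[r],[5,95]),W[r].mean(0))
    if y.sum(): print(n,'yel',y.sum(),'along y',np.percentile((D@np.array([.179,.984]))[y],[5,95]),W[y].mean(0))
    if n=='wrist': cv2.imwrite('pics/w5.png',im[:,:,::-1])
E
```

```text
t 18.52 pos [ 0.4926 -0.039   0.0647] tooly -10.2 tilt [7.672e-01 6.414e-01 2.000e-04 2.000e-04] F [ 0.7 -0.2  0.1] w 0.0852 q [ 0.41  0.43 -0.47  2.04  0.28  0.74 -0.41]
cm [-0.05 -0.03  5.97] roll 0.1
wrist box 9737 ((493.9360656738281, -37.85251998901367), (59.919734954833984, 60.118446350097656), 79.91357421875) 0.055126745468380166
wrist yel 515 along y [0.03177416 0.04197231] [ 0.50019346 -0.00292287  0.02438964]
side box 404 ((491.9374694824219, -39.076942443847656), (63.22330856323242, 62.954811096191406), 80.14965057373047) 0.05416427737459992
side red 2 along x [-0.03370588 -0.03168019] [ 0.45665042 -0.05273044  0.23085267]
side yel 42 along y [0.03115692 0.04077964] [ 0.49777007 -0.00288833  0.02145945]
```

View pics/w5.png

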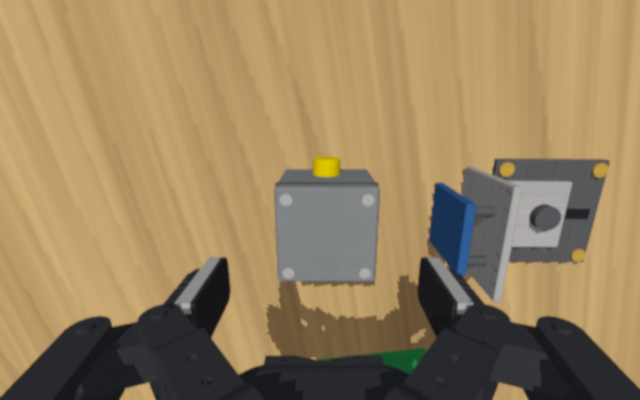

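Wrist view: the box top is at (327,232) with yellow at (326,167) pointing away from the bin. No red protrudes past the right side. The blue plate is at (452,228), parallel to the box's right side.

Request:
drive_tool([
  [0, 0, 1.5, 0],
  [0, 0, 3, 0],
  [0, 0, 4.5, 0],
  [0, 0, 6, 0],
  [0, 0, 6, 0],
])

```text
t: 19.3
tcp_pos: [0.4917, -0.039, 0.0028]
tcp_rot: [0.767, 0.641, -0.001, -0.001]
force: [0.6, 0.0, 0.7]
gripper_width: 0.0855
gripper_force: 0.0
```

Request:
drive_tool([
  [0, 0, 0, 0],
  [0, 0, 0, 0],
  [0, 0, 0, 0],
  [0, 0, 0, 0],
  [0, 0, 0, 0],
], fingers=4.5)

```text
t: 19.92
tcp_pos: [0.4931, -0.0392, 0.0049]
tcp_rot: [0.768, 0.641, 0.001, 0.001]
force: [-0.9, 0.0, 6.1]
gripper_width: 0.0589
gripper_force: 65.0
```

```bash
python3 go.py 0.47 -0.035 0.03 -100.3
python3 - <<'E'
from h import *
z=np.load('wrist5.npz'); W=cloud(z['d'],z); hs=cv2.cvtColor(z['im'],cv2.COLOR_RGB2HSV)
D=W[...,:2]-np.array([.5574,-.0511]); xb=D@np.array([.984,-.179]); yb=D@np.array([.179,.984])
m=(z['d']>0)&(hs[...,0]>105)&(hs[...,0]<130)&(hs[...,1]>110)&(W[...,2]<.054)&(xb>-.03)&(xb<.07)&(abs(yb)<.06); m=cv2.erode(m.astype(np.uint8),np.ones((5,5)))>0
P=W[m];c=P.mean(0);n=np.linalg.svd(P-c)[2][2];n*=np.sign(n[0]);print('blue',m.sum(),c.round(4),n.round(3),np.degrees(np.arctan2(n[1],n[0])).round(1),'xb',np.percentile(xb[m],[5,50,95]).round(4),'yb',yb[m].min().round(4),yb[m].max().round(4))
m=(z['d']>0)&(W[...,2]>.001)&(W[...,2]<.02)&(xb>.08)&(xb<.15)&(abs(yb)<.06)&(hs[...,2]<130)
print('base far',m.sum(),cv2.minAreaRect((W[m][:,:2]*1000).astype(np.float32)))
E
```

```text
t 19.93 pos [ 0.4931 -0.0392  0.0049] tooly -10.28 tilt [7.676e-01 6.409e-01 5.000e-04 5.000e-04] F [-0.9  0.   6.1] w 0.0589 q [ 0.36  0.53 -0.41  2.06  0.36  0.62 -0.48]
cm [ 0.01 -2.35 -2.51] roll 90.0
blue 1312 [ 0.5708 -0.0515  0.0325] [ 0.983 -0.185  0.002] -10.6 xb [0.0128 0.0132 0.0137] yb -0.0195 0.0225
base far 5049 ((663.328857421875, -71.7524642944336), (80.3138656616211, 55.79106903076172), 79.65394592285156)
```

Request:
drive_tool([
  [0, -0.5, -1, 0],
  [0, -1.2, -2.5, 0],
  [0, -2, -2.5, 5],
  [0, -2.35, -2.5, 14],
  [0, -2.35, -2.5, 24],
])

```text
t: 20.55
tcp_pos: [0.4689, -0.0351, 0.0302]
tcp_rot: [0.885, 0.465, 0.0, 0.0]
force: [-0.5, 0.7, -3.1]
gripper_width: 0.0591
gripper_force: 65.6
```

Request:
drive_tool([
  [0, 0, 0, 10],
  [0, 0, 0, 20],
  [0, 0, 0, 30],
  [0, 0, 0, 40],
  [0, 0, 0, 50],
])

```text
t: 21.18
tcp_pos: [0.4691, -0.0348, 0.0301]
tcp_rot: [0.999, 0.047, 0.0, -0.0]
force: [0.8, 0.2, -3.2]
gripper_width: 0.059
gripper_force: 65.6
```

Request:
drive_tool([
  [0, 0, 0, 8],
  [0, 0, 0, 16.1],
  [0, 0, 0, 16.1],
  [0, 0, 0, 16.1],
  [0, 0, 0, 16.1],
])

```text
t: 21.8
tcp_pos: [0.4693, -0.035, 0.0293]
tcp_rot: [0.996, -0.09, 0.0, -0.0]
force: [-0.4, 0.2, -3.3]
gripper_width: 0.0593
gripper_force: 65.6
```

```bash
python3 go.py 0.522 -0.0447 0.0052 -100.4
```

```text
t 21.8 pos [ 0.4693 -0.035   0.0293] tooly -100.27 tilt [ 9.96e-01 -8.95e-02  0.00e+00 -2.00e-04] F [-0.4  0.2 -3.3] w 0.0593 q [ 0.07  0.42 -0.07  2.12  0.05  0.6  -1.78]
cm [5.36 0.01 2.41] roll 0.1
```

Request:
drive_tool([
  [1.5, 0, 1, 0],
  [3, 0, 2, 0],
  [4.5, 0, 2.4, 0],
  [5.3, 0, 2.4, 0],
  [5.3, 0, 2.4, 0],
])

```text
t: 22.42
tcp_pos: [0.5221, -0.0448, 0.0052]
tcp_rot: [0.996, -0.09, 0.0, -0.0]
force: [0.0, -0.8, -2.7]
gripper_width: 0.0593
gripper_force: 67.9
```

Request:
drive_tool([
  [0.2, 0, 0, 0],
  [0.4, 0, 0, 0],
  [0.6, 0, 0, 0],
  [0.7, 0, 0, 0],
  [0.7, 0, 0, 0],
])

```text
t: 23.05
tcp_pos: [0.5284, -0.0459, 0.0051]
tcp_rot: [0.996, -0.09, -0.0, -0.0]
force: [-0.3, -0.9, -3.2]
gripper_width: 0.059
gripper_force: 67.9
```

Request:
drive_tool([
  [0.1, 0, 0, 0],
  [0.2, 0, 0, 0],
  [0.3, 0, 0, 0],
  [0.4, 0, 0, 0],
  [0.4, 0, 0, 0],
])

```text
t: 23.68
tcp_pos: [0.5323, -0.0466, 0.0051]
tcp_rot: [0.996, -0.09, -0.0, -0.0]
force: [-0.8, 0.2, -3.1]
gripper_width: 0.0593
gripper_force: 67.9
```

Request:
drive_tool([
  [0.1, 0, 0, 0],
  [0.2, 0, 0, 0],
  [0.3, 0, 0, 0],
  [0.3, 0, 0, 0],
  [0.3, 0, 0, 0],
])

```text
t: 24.3
tcp_pos: [0.5347, -0.0471, 0.005]
tcp_rot: [0.996, -0.09, -0.001, -0.0]
force: [-5.3, 1.3, -0.3]
gripper_width: 0.0591
gripper_force: 68.1
```

Request:
drive_tool([
  [0.1, 0, 0, 0],
  [0.2, 0, 0, 0],
  [0.3, 0, 0, 0],
  [0.3, 0, 0, 0],
  [0.3, 0, 0, 0],
])

```text
t: 24.92
tcp_pos: [0.5359, -0.0473, 0.005]
tcp_rot: [0.996, -0.09, -0.002, -0.0]
force: [-19.1, 3.4, 15.8]
gripper_width: 0.0591
gripper_force: 70.3
```

Request:
drive_tool([
  [0, 0, -0.05, 0],
  [0, 0, -0.1, 0],
  [0, 0, -0.1, 0],
  [0, 0, -0.1, 0],
  [0, 0, -0.1, 0],
])

```text
t: 25.55
tcp_pos: [0.5363, -0.0474, 0.0053]
tcp_rot: [0.996, -0.09, -0.002, -0.0]
force: [-9.3, 2.3, -4.7]
gripper_width: 0.0588
gripper_force: 67.4
```

```bash
python3 go.py 0.54 -0.048 0.0052 -100.4
python3 - <<'E'
from h import *
o=bot.get_obs(); print(o['wrist_torque'])
for n in ('wrist','side'):
    p=bot.camera_params(n); im,d=bot.read_camera(n); np.savez(n+'6.npz',im=im,d=d,**p)
a=np.vstack([cv2.resize(np.load('wrist6.npz')['im'],(480,300)),cv2.resize(np.load('side6.npz')['im'][130:230,310:470],(480,300))]); cv2.imwrite('pics/w6.png',a[:,:,::-1])
E
```

```text
t 25.55 pos [ 0.5363 -0.0474  0.0053] tooly -100.36 tilt [ 0.9959 -0.0903 -0.002  -0.    ] F [-9.3  2.3 -4.7] w 0.0588 q [ 0.08  0.55 -0.06  1.96  0.05  0.63 -1.76]
cm [ 0.37 -0.01  0.01] roll 0.0
[ 0.49074689  2.01557172 -0.02074983]
```

View pics/w6.png

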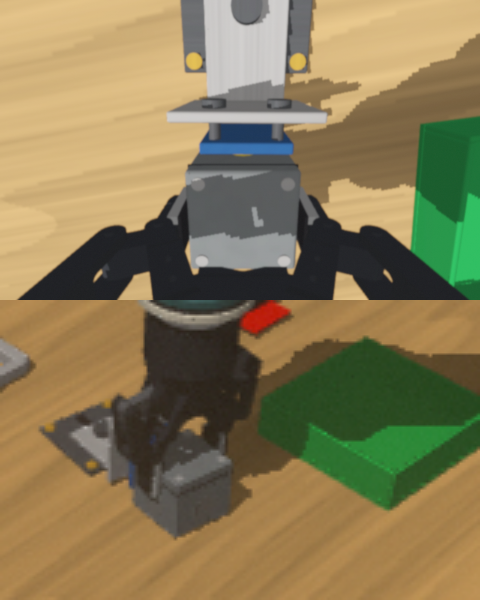

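Composite: the wrist view shows the box at (243,215) square and centred before the blue plate at (246,148). The side view shows the box at (185,490) in front of the bracket. Lifting 1 mm dropped the force to 9 N, so the excess was board drag and I push on at this height.

Request:
drive_tool([
  [0.1, 0, 0, 0],
  [0.2, 0, 0, 0],
  [0.2, 0, 0, 0],
  [0.2, 0, 0, 0],
  [0.2, 0, 0, 0],
])

```text
t: 26.28
tcp_pos: [0.5381, -0.0477, 0.0052]
tcp_rot: [0.996, -0.09, -0.002, -0.0]
force: [-9.6, 1.8, -5.4]
gripper_width: 0.0592
gripper_force: 67.4
```

Request:
drive_tool([
  [0.1, 0, 0, 0],
  [0.2, 0, 0, 0],
  [0.2, 0, 0, 0],
  [0.2, 0, 0, 0],
  [0.2, 0, 0, 0],
])

```text
t: 26.9
tcp_pos: [0.54, -0.0481, 0.0052]
tcp_rot: [0.996, -0.09, -0.002, -0.0]
force: [-10.0, 2.0, -5.0]
gripper_width: 0.059
gripper_force: 67.5
```

Steady sliding friction of about 10 N.

Request:
drive_tool([
  [0.1, 0, 0, 0],
  [0.2, 0, 0, 0],
  [0.2, 0, 0, 0],
  [0.2, 0, 0, 0],
  [0.2, 0, 0, 0],
])

```text
t: 27.52
tcp_pos: [0.5419, -0.0484, 0.0052]
tcp_rot: [0.996, -0.09, -0.002, -0.0]
force: [-10.6, 2.5, -5.0]
gripper_width: 0.0588
gripper_force: 67.5
```

Request:
drive_tool([
  [0.1, 0, 0, 0],
  [0.2, 0, 0, 0],
  [0.2, 0, 0, 0],
  [0.2, 0, 0, 0],
  [0.2, 0, 0, 0],
])

```text
t: 28.15
tcp_pos: [0.5436, -0.0487, 0.0052]
tcp_rot: [0.996, -0.09, -0.003, -0.0]
force: [-12.3, 2.3, -1.9]
gripper_width: 0.0591
gripper_force: 67.8
```

Request:
drive_tool([
  [0.1, 0, 0, 0],
  [0.2, 0, 0, 0],
  [0.2, 0, 0, 0],
  [0.2, 0, 0, 0],
  [0.2, 0, 0, 0],
])

```text
t: 28.78
tcp_pos: [0.5446, -0.0489, 0.0052]
tcp_rot: [0.996, -0.09, -0.004, -0.0]
force: [-19.8, 3.8, 7.0]
gripper_width: 0.0589
gripper_force: 69.1
```

Request:
drive_tool([
  [0.1, 0, 0, 0],
  [0.1, 0, 0, 0],
  [0.1, 0, 0, 0],
  [0.1, 0, 0, 0],
  [0.1, 0, 0, 0],
])

```text
t: 29.4
tcp_pos: [0.5447, -0.0489, 0.0052]
tcp_rot: [0.996, -0.09, -0.004, -0.0]
force: [-28.2, 5.9, 14.4]
gripper_width: 0.059
gripper_force: 70.1
```

Request:
drive_tool([
  [0, 0, -0.05, 0],
  [0, 0, -0.1, 0],
  [0, 0, -0.1, 0],
  [0, 0, -0.1, 0],
  [0, 0, -0.1, 0],
])

```text
t: 30.02
tcp_pos: [0.5454, -0.0491, 0.0054]
tcp_rot: [0.996, -0.09, -0.004, -0.0]
force: [-13.9, 3.0, -9.9]
gripper_width: 0.0592
gripper_force: 66.9
```

Request:
drive_tool([
  [0.1, 0, 0, 0],
  [0.1, 0, 0, 0],
  [0.1, 0, 0, 0],
  [0.1, 0, 0, 0],
  [0.1, 0, 0, 0],
])

```text
t: 30.65
tcp_pos: [0.5462, -0.0492, 0.0054]
tcp_rot: [0.996, -0.09, -0.004, -0.0]
force: [-14.9, 3.7, -8.8]
gripper_width: 0.0588
gripper_force: 66.9
```

Request:
drive_tool([
  [0.05, 0, -0.02, 0],
  [0.1, 0, -0.04, 0],
  [0.1, 0, -0.04, 0],
  [0.1, 0, -0.04, 0],
  [0.1, 0, -0.04, 0],
])

```text
t: 31.28
tcp_pos: [0.5466, -0.0493, 0.0055]
tcp_rot: [0.996, -0.09, -0.004, -0.0]
force: [-17.5, 4.1, -10.2]
gripper_width: 0.0588
gripper_force: 66.9
```

Request:
drive_tool([
  [0.05, 0, -0.02, 0],
  [0.1, 0, -0.04, 0],
  [0.1, 0, -0.04, 0],
  [0.1, 0, -0.04, 0],
  [0.1, 0, -0.04, 0],
])

```text
t: 31.9
tcp_pos: [0.5471, -0.0494, 0.0056]
tcp_rot: [0.996, -0.09, -0.005, -0.0]
force: [-17.9, 4.4, -10.6]
gripper_width: 0.059
gripper_force: 66.9
```

Request:
drive_tool([
  [0.05, 0, 0, 0],
  [0.1, 0, 0, 0],
  [0.1, 0, 0, 0],
  [0.1, 0, 0, 0],
  [0.1, 0, 0, 0],
])

```text
t: 32.52
tcp_pos: [0.5478, -0.0496, 0.0056]
tcp_rot: [0.996, -0.09, -0.005, -0.0]
force: [-19.8, 4.8, -12.1]
gripper_width: 0.0589
gripper_force: 66.9
```

Request:
drive_tool([
  [-1, 0, 0, 0],
  [-2.5, 0, -0.2, 0],
  [-4.5, 0, -1, 0],
  [-6, 0, -2.5, 0],
  [-6, 0, -4, 0],
])

```text
t: 33.15
tcp_pos: [0.4934, -0.0395, 0.0488]
tcp_rot: [0.996, -0.09, 0.0, -0.0]
force: [-0.2, 0.0, -2.4]
gripper_width: 0.0586
gripper_force: 67.8
```

```bash
python3 go.py 0.478 -0.2495 0.07 -100.3
python3 - <<'E'
from h import *
from go import st
o,a=st(); r=np.radians(a)
for n in ('wrist','side'):
    p=bot.camera_params(n); im,d=bot.read_camera(n); np.savez(n+'7.npz',im=im,d=d,**p); W=cloud(d,p); hs=cv2.cvtColor(im,cv2.COLOR_RGB2HSV)
    D=W-o['tcp_pos']; T=np.stack([D[...,0]*np.cos(r)+D[...,1]*np.sin(r),D[...,0]*np.sin(r)-D[...,1]*np.cos(r),-D[...,2]],-1)*1000
    near=(d>0)&(np.abs(T).max(-1)<70)
    for nm,m in dict(yel=(hs[...,0]>22)&(hs[...,0]<34)&(hs[...,1]>150),red=((hs[...,0]<8)|(hs[...,0]>172))&(hs[...,1]>140)).items():
        m=m&near
        if m.sum(): print(n,nm,m.sum(),np.percentile(T[m],[3,50,97],axis=0).round(1).tolist())
    if n=='wrist':
        m=near&(abs(T[...,1])<22)&(T[...,2]<-30); P=T[m]; print('top z',np.median(P[:,2]),'x',np.percentile(P[:,0],[1,99])); 
        m=near&(abs(T[...,1])<26)&(T[...,0]>20)&(T[...,2]>-40);m&=hs[...,1]<60; print('front',m.sum(),[ (lo,np.median(T[m&(abs(T[...,2]-lo)<4)][:,0]).round(1)) for lo in (-40,-30,-20,-10,0)])
E
python3 - <<'E'
from h import *
a=np.vstack([cv2.resize(np.load('wrist7.npz')['im'],(480,300)),cv2.resize(np.load('side7.npz')['im'][130:230,310:470],(480,300))]); cv2.imwrite('pics/w7.png',a[:,:,::-1])
E
```

```text
t 33.15 pos [ 0.4934 -0.0395  0.0488] tooly -100.36 tilt [ 9.959e-01 -9.030e-02  2.000e-04 -0.000e+00] F [-0.2  0.  -2.4] w 0.0586 q [ 0.07  0.42 -0.07  2.06  0.04  0.67 -1.77]
cm [ 2.26 20.94 -2.12] roll -0.1
wrist yel 427 [[27.6, -8.7, -22.5], [30.1, -0.7, -18.7], [30.7, 7.0, -9.5]]
top z -50.89887479348788 x [-28.93935264  28.46581204]
front 2170 [(-40, np.float64(28.1)), (-30, np.float64(27.9)), (-20, np.float64(27.6)), (-10, np.float64(27.3)), (0, np.float64(27.1))]
```

View pics/w7.png

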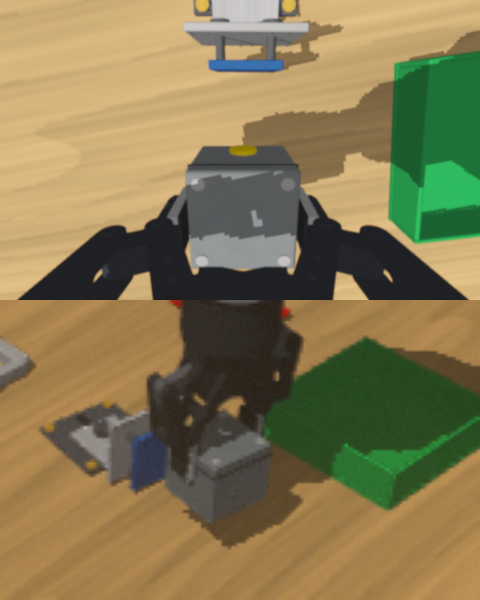

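Composite: the wrist view shows the yellow plug as a thin disc at (243,150), standing out 3.0 mm (front face 27.5, head 30.5), so it is home. The side view shows the box held clear at (220,465) with the bin at (370,425). Next I carry it to the bin.

Request:
drive_tool([
  [0, 0, -2, 0],
  [0, 0, -4, 0],
  [0.5, 3, -5, -2],
  [1, 7, -5, -5],
  [1.5, 11, -5, -8],
])

```text
t: 33.88
tcp_pos: [0.4895, -0.1519, 0.0979]
tcp_rot: [1.0, -0.02, 0.0, 0.0]
force: [0.2, 0.6, -2.7]
gripper_width: 0.0589
gripper_force: 68.1
```

```bash
python3 go.py 0.478 -0.2495 0.098 -92.4
```

```text
t 33.88 pos [ 0.4895 -0.1519  0.0979] tooly -92.26 tilt [ 9.998e-01 -1.970e-02  4.000e-04  1.000e-04] F [ 0.2  0.6 -2.7] w 0.0589 q [ 0.29  0.36 -0.05  1.99  0.03  0.79 -1.39]
cm [-0.76  9.8  -0.01] roll 0.1
```

Request:
drive_tool([
  [-0.2, 3.5, 0, 0],
  [-0.5, 7, 0, 0],
  [-0.7, 9.7, 0, 0],
  [-0.7, 9.7, 0, 0],
  [-0.7, 9.7, 0, 0],
])

```text
t: 34.5
tcp_pos: [0.4782, -0.2467, 0.0976]
tcp_rot: [1.0, -0.021, -0.0, -0.0]
force: [0.8, 0.2, -3.0]
gripper_width: 0.0589
gripper_force: 68.0
```

```bash
python3 go.py 0.478 -0.2495 0.0095 -92.4
python3 - <<'E'
from h import *
for n in ('top','wrist'):
    p=bot.camera_params(n); im,d=bot.read_camera(n); np.savez(n+'8.npz',im=im,d=d,**p); W=cloud(d,p); hs=cv2.cvtColor(im,cv2.COLOR_RGB2HSV)
    m=(d>0)&(hs[...,0]>45)&(hs[...,0]<80)&(hs[...,1]>110)&(W[...,2]>.032)&(W[...,2]<.048); print(n,m.sum(),cv2.minAreaRect((W[m][:,:2]*1000).astype(np.float32)))
    r=(d>0)&((hs[...,0]<8)|(hs[...,0]>172))&(hs[...,1]>140)&(np.hypot(W[...,0]-.478,W[...,1]+.25)<.06); print(n,'red',r.sum(),W[r].mean(0) if r.any() else '')
E
```

```text
t 34.5 pos [ 0.4782 -0.2467  0.0976] tooly -92.36 tilt [ 9.998e-01 -2.060e-02 -0.000e+00 -2.000e-04] F [ 0.8  0.2 -3. ] w 0.0589 q [ 0.44  0.4  -0.02  1.93  0.01  0.81 -1.2 ]
cm [-0.01  0.28  8.81] roll 0.0
top 208 ((478.3760681152344, -241.48733520507812), (135.46878051757812, 147.10177612304688), 87.10102081298828)
top red 0 
wrist 3601 ((491.6937255859375, -250.73695373535156), (149.64923095703125, 120.98875427246094), 87.35115814208984)
wrist red 0
```

Request:
drive_tool([
  [0, 0.3, 2, 0],
  [0, 0.3, 4.5, 0],
  [0, 0.3, 6.5, 0],
  [0, 0.3, 8, 0],
  [0, 0.3, 8.4, 0],
])

```text
t: 35.22
tcp_pos: [0.4776, -0.2496, 0.0132]
tcp_rot: [1.0, -0.02, -0.0, -0.0]
force: [-0.3, 0.8, -3.2]
gripper_width: 0.0589
gripper_force: 68.0
```

Request:
drive_tool([
  [0, 0, 0.1, 0],
  [0, 0, 0.2, 0],
  [0, 0, 0.3, 0],
  [0, 0, 0.4, 0],
  [0, 0, 0.4, 0],
])

```text
t: 35.85
tcp_pos: [0.4777, -0.2501, 0.0099]
tcp_rot: [1.0, -0.021, -0.0, -0.0]
force: [0.6, 0.1, -3.7]
gripper_width: 0.0589
gripper_force: 68.0
```

Request:
drive_tool([
  [0, 0, 0.05, 0],
  [0, 0, 0.1, 0],
  [0, 0, 0.1, 0],
  [0, 0, 0.1, 0],
  [0, 0, 0.1, 0],
])

```text
t: 36.48
tcp_pos: [0.4777, -0.2501, 0.0089]
tcp_rot: [1.0, -0.021, -0.0, -0.0]
force: [-0.0, 0.5, -1.5]
gripper_width: 0.0593
gripper_force: 68.4
```

Request:
drive_tool([
  [0, 0, 0.03, 0],
  [0, 0, 0.06, 0],
  [0, 0, 0.06, 0],
  [0, 0, 0.06, 0],
  [0, 0, 0.06, 0],
])

```text
t: 37.1
tcp_pos: [0.4777, -0.2501, 0.0088]
tcp_rot: [1.0, -0.021, -0.0, -0.0]
force: [-6.3, 2.1, 12.3]
gripper_width: 0.0591
gripper_force: 70.1
```

Request:
drive_tool([
  [0, 0, 0, 0],
  [0, 0, 0, 0],
  [0, 0, 0, 0],
  [0, 0, 0, 0],
  [0, 0, -0.5, 0],
], fingers=8.54)

```text
t: 37.72
tcp_pos: [0.4775, -0.25, 0.0132]
tcp_rot: [1.0, -0.021, -0.0, -0.0]
force: [-0.3, 0.1, -0.4]
gripper_width: 0.0857
gripper_force: 0.0
```

Request:
drive_tool([
  [0, 0, -2.5, 0],
  [0, 0, -5, 0],
  [0, 0, -9, 0],
  [-2, 4, -12, 0],
  [-4, 8, -14, 0],
])

```text
t: 38.35
tcp_pos: [0.4344, -0.3293, 0.1553]
tcp_rot: [1.0, -0.02, 0.001, 0.0]
force: [-0.1, -0.7, -0.1]
gripper_width: 0.0855
gripper_force: 0.0
```

Request:
drive_tool([
  [-1, 3, -1, 0],
  [-2, 6, -2, 0],
  [-3, 8, -3, 0],
  [-3, 8, -3, 0],
  [-3, 8, -3, 0],
])

```text
t: 38.98
tcp_pos: [0.4015, -0.4063, 0.1831]
tcp_rot: [1.0, -0.02, -0.0, -0.0]
force: [-0.7, 0.4, -0.8]
gripper_width: 0.0854
gripper_force: 0.0
```

Run:
```python
from h import *
print(bot.get_obs()['tcp_pos'])
for n in ('wrist','top'):
    p=bot.camera_params(n); im,d=bot.read_camera(n); np.savez(n+'9.npz',im=im,d=d,**p); W=cloud(d,p); hs=cv2.cvtColor(im,cv2.COLOR_RGB2HSV)
    near=(d>0)&(np.hypot(W[...,0]-.478,W[...,1]+.25)<.06); m=near&(W[...,2]>.05)
    if m.sum()>20: print(n,m.sum(),cv2.minAreaRect((W[m][:,:2]*1000).astype(np.float32)),np.percentile(W[m][:,2],[3,50,97]))
    r=near&((hs[...,0]<8)|(hs[...,0]>172))&(hs[...,1]>140)
    if r.any(): print('red',r.sum(),W[r].mean(0),np.percentile(W[r],[3,97],axis=0).round(4).tolist())
    f=near&(hs[...,1]<60)&(W[...,2]<.05)&(W[...,2]>.01); 
    if f.any(): print('face',f.sum(),np.median(W[f],axis=0))
im=np.load('wrist9.npz')['im']; cv2.imwrite('pics/w9.png',im[:,:,::-1])
```

```text
[ 0.40150885 -0.4062719   0.18314327]
wrist 5161 ((475.04937744140625, -249.37754821777344), (61.58866882324219, 59.56106185913086), 88.24311828613281) [0.05428396 0.05910892 0.06062305]
red 145 [ 0.47363082 -0.28133     0.02567513] [[0.4659, -0.2825, 0.0175], [0.4814, -0.2789, 0.0308]]
face 890 [ 0.47683787 -0.27911851  0.03488963]
top 561 ((476.4584045410156, -247.86099243164062), (60.40034103393555, 59.44692611694336), 86.86885070800781) [0.054669   0.05907529 0.06341199]
face 62 [ 0.47637694 -0.21874756  0.0326337 ]
```

View pics/w9.png

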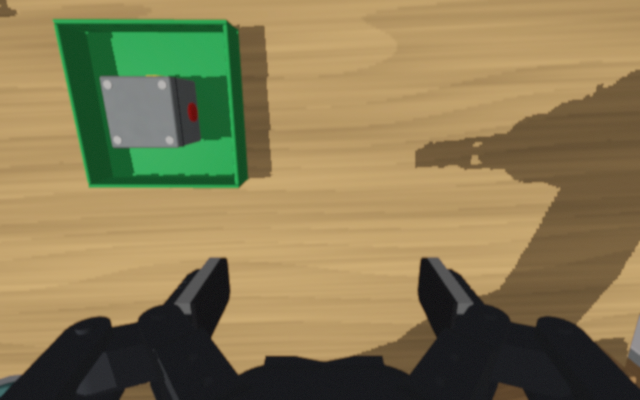

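The box stands upright in the bin with its top at (140,112). Its top is level at z ≈ 59 mm, as expected with the 4 mm floor. The red head at (193,112) stands only about 3 mm out (face at -0.2791, head at -0.2825), so both plugs are home and the gripper is clear.

```bash
python3 -c "
from plant import bot
print(bot.job_done())"
```

```text
the job is handed in; nothing more can be done
None
```

Job handed in at about 39 s: the red plug, then the yellow, was pressed home (each head about 3 mm out, peak push reading 28.8 N including board drag), the box stands upright in the green bin, and I made no contact with the wrench, bolt or dispenser.

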